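# Clamp a clarinet barrel between centres with the bayonet handle

### The job

Clamp the clarinet barrel that lies on the white rests of the holding fixture: push the ball-ended handle along its slot towards the barrel until it is fully home, then push it over round the corner, all the way to the end of the cross slot, so that the sliding centre stays locked in the barrel's end. Only push the handle, with closed fingertips or the outside of a finger, never taking it between the fingers; do not touch the barrel, leave the other things on the bench where they are, and finish clear of everything.

Things in the scene. Friction and masses are not known exactly. Their poses are not given: they have to be found in the camera images.
- fixture: The holding fixture: grey-green iron bed 110 x 400 x 14 mm bolted down, long along its own y. Origin: centre of the bed's underside, on the bench; z up. At its +y end the headstock (block 60 x 56 mm, top 111 mm above the bench) with a fixed steel cone pointing to -y; in the middle the clarinet barrel on white V rests; towards -y the slotted sleeve with the handle.
- slot (a point): Point on the sleeve's axis midway along the slot. The sleeve is a dark steel tube on the fixture's -y half, 46 mm in diameter, from y = -152 to -35 mm, its axis along the fixture's y at x = 0, 80 mm above the bench. Its L-shaped slot runs straight along the top (50 mm of travel parallel to y), then from the +y end of that leg round the +x flank (60 degrees).
- ball (a point): Centre of the black ball, 28 mm in diameter, on the handle: an 8 mm steel rod standing radially out of the slot. In the fixture's frame at x = 72 sin(h), y = -110 + q, z = 80 + 72 cos(h) mm, with q = joint quill in mm and h = joint handle. It starts straight up (152 mm above the bench) and ends at x = 62, y about -61, z = 116 mm.
- quill (a joint): Slide of the quill with its handle along the fixture's +y, towards the barrel: 0 at the -y end of the slot, 0.050 m at the corner (its stop). The handle can be turned only from about 0.048 m on. Starts at 0 to 0.015 m. Stiff: about 5 N of friction, rising to about 10 N as the spring-loaded cone meets the barrel over the last 10 mm; it stays where it is left.
- handle (a joint): Turn of the handle about the sleeve's axis: 0 upright, growing as the ball swings over to the fixture's +x side, 1.05 rad at the end of the cross slot (its stop). About 0.15 N m of friction (2 N at the ball); it stays where it is left.
- rod (a point): Point on the axis of the handle's rod, 42 mm from the sleeve's axis (30 mm below the ball's centre when upright).
- tail_centre: The spring-loaded steel cone on the quill's +y end, pointing at the barrel; 33 mm wide at its root, 14 mm at the tip. Origin: its tip, on the sleeve's axis; y as the fixture's. It moves with the quill and yields up to 8 mm against a light spring.
- barrel: The clarinet barrel to be clamped: dark wood tube with a metal ring at each end, 65 mm long, 33 mm in diameter, with open sockets 23.5 mm wide in its ends. It lies loose on the white rests, axis along the fixture's y; origin at its middle, 80 mm above the bench. Clamped, it is at y = 68 mm in the fixture's frame; it starts 1 to 5 mm short of that and the moving cone pushes it home.
- spare_barrel: Bystander: another clarinet barrel, standing upright on the bench, 65 mm tall, 33 mm in diameter. Origin: centre of its underside.
- bell: Bystander: dark wood clarinet bell standing on its wide end, 105 mm tall, 77 mm in diameter. Origin: centre of its underside.
- grease_jar: Bystander: small white jar, 44 mm in diameter, 32 mm tall. Origin: centre of its underside.
- oil_bottle: Bystander: small white bottle with a dark cap, 28 mm in diameter, 75 mm tall. Origin: centre of its underside.
- screwdriver: Bystander: screwdriver lying on the bench, 160 mm long along its own x. Origin: under its middle.
- brush: Bystander: flat brush lying on the bench, 170 mm long along its own x. Origin: under its middle.
- ring_tray: Bystander: open wooden tray with metal rings in it, 110 x 150 x 28 mm, fixed to the bench. Origin: centre of its underside.
Mind the look-alikes: they are no part of the job. Leave any pink, red or yellow look-alike of the barrel alone.

How it is judged:
By the outcome, as a careful person would: the job done as asked, in the order asked, and still so for the second after the job is handed in, with the robot touching nothing.
It also fails if it takes over 42 s, if anything falls off the work surface, if the arm or the gripper's body presses on something with over 40 N, if the wrist force passes 120 N, or if a joint passes its speed limit or range.

### The arm

A 6-joint arm with a two-finger parallel gripper is mounted at the origin on the work surface. World frame = base frame: x ahead of the robot, y to its left, z up, the work surface at z = 0. Lengths are in mm, angles in rad, forces in N, time in s.
With the tool pointing down it reaches from about 350 to 975 mm from the base axis. Payload 7.1 kg.
Tool frame: the origin (TCP) lies at the very end of the fingers, on their centre line; the grasp point (between the pads) lies 19 mm behind it (ctrl.grip_depth is the distance from the TCP to the grasp point, in mm); x points along the fingers, z is the direction in which the jaws open and shut, and the axes are right-handed (so a half turn about x gives the same grasp; the last joint's range is limited). The gripper opens to 88 mm and grips with 3 to 60 N. Pads are 20 mm wide; open, the fingers measure 115 mm over their backs; the gripper's body (75 mm by 178 mm) begins 61 mm behind the grasp point.
Start: joints at [1.225, 0.423, 1.63, -0, 1.089, -0.019], TCP at [200.602, 591.915, 222.675] pointing down, gripper open.
Joint ranges: [-3, 3], [-0.9, 2.11], [0.09, 2.58], [-1.31, 4.45], [0.11, 2.69], [-2.54, 2.54]. Speed limits (rad/s): [2.39, 2.39, 3.01, 3.14, 3.14, 3.14].

### API

Orientations are given as a rotation vector (axis times angle).
In Python, from workcell import ctrl gives the robot as it stands. The module is installed in compiled form; this text tells all that it offers.
- The arm moves only by the tool send_rows, never from a script. Its argument "rows" is a list of rows, each a list of 4 numbers: the shift along the tool's x, y, z in mm, then the turn about the tool's x in rad. In form: [[x, y, z, turn], ...]. A call has 1 to 10 rows; each row shifts and turns the pose as measured when the row begins, along the tool's axes as they then stand; what a row does not reach is not made up. A row lasts 1/12 s, in which the tool goes at most 41.7 mm and 7.16 degrees, less where a joint would pass 70% of its speed; a pose out of reach is approached as far as the arm can. A call with a gripper value outside its range is refused whole. "fingers" is the opening, from 0 (shut) to 1 (fully open), set as the call begins (left out, the last holds). The fingers move at their own pace and stop on an object; the grip force is fixed at half the most. Time passes only in rows, so rows that do not move let the fingers close. It gives the time, the measured TCP pose, the force and the opening at its end, in the units of the state.
- ctrl.get_obs(): the state, without advancing time (a new reading comes with each control period).
- ctrl.get_image(name): name is "scene" or "top" or "wrist"; returns a dict with "img" (384x512x3 uint8, red, green, blue), "depth" (384x512 float32, mm along the optical axis (not along the pixel's ray), 0 where there is no reading), "mtx" (3x3 intrinsics, pixels), "world_from_camera" (4x4, takes a point from camera to world coordinates). Camera axes: x right, y down, z forward; pixel columns grow to the right and rows downward; lengths in mm; the calibration is good to about 2 mm. A picture is of the moment at which its call begins.
- ctrl.close_job(): hands the job in, once; it reports no verdict.
The state is a dict: "t": time; "qpos": joint angles; "qvel": joint speeds; "joint_torque": joint torques, N m; "ee_pos": TCP position; "orientation": TCP orientation; "ft_force": force on the tool from outside, world axes, zero at the start; "moment": the same for the moment, N m; "width": finger opening in mm.
Only numpy, scipy, OpenCV 4.12 (cv2) and the standard library are available. Lean on these libraries where they do the work, as an engineer would, in place of code of your own. Each camera call takes 0.05 s, during which the arm holds its last target.

## Working session

There is one attempt and no reset: what is moved stays moved. The work goes in short steps, Python scripts to look and compute and a tool call to move; the robot and the scene stay as the last step left them, time stands still between calls to the robot, and variables do not carry over. Pictures are saved under pics/ and viewed, and the job is handed in when it is done.

Besides the shell and the picture viewer there is one more tool, called after "Emit:" as name([rows], argument=value, ...), one row to a line, values as JSON. send_rows: Moves the arm, as the interface text tells. Its arguments: {"type":"object","properties":{"rows":{"type":"array"},"fingers":{"type":"number"}},"required":["rows"]}

```bash
mkdir -p pics; python3 - <<'E'
from workcell import ctrl
import cv2,numpy as np,pickle
o=ctrl.get_obs();print(o)
d={}
for n in("scene","top"):
    c=ctrl.get_image(n);d[n]=c
    cv2.imwrite(f"pics/{n}0.png",c["img"][:,:,::-1]);print(n,c["mtx"],c["world_from_camera"])
pickle.dump(d,open("c0.pkl","wb"))
E
```

```text
{'t': 0.0, 'qpos': array([ 1.22496440e+00,  4.23859517e-01,  1.63070894e+00,  4.31707416e-06,
        1.08859216e+00, -1.89980602e-02]), 'qvel': array([-3.32116783e-05,  6.23191341e-04, -1.30329197e-03,  1.37064571e-03,
        2.58263980e-04, -1.55545884e-04]), 'joint_torque': array([ 1.40217922e-03, -5.44645393e+01, -2.73666108e+01,  6.44440879e-02,
        2.28013296e-02, -1.19633823e-04]), 'ee_pos': array([200.43384483, 591.38714356, 221.88259779]), 'orientation': array([-0.96606713,  1.34760456,  0.96459912]), 'ft_force': array([-0.04456028, -0.37183577, -0.58179518]), 'moment': array([ 0.04605069,  0.00102831, -0.01553527]), 'width': 87.98871700766139}
scene [[421.73171634   0.         255.73912291]
 [  0.         421.73171634 190.40399917]
 [  0.           0.           1.        ]] [[-6.37344423e-01  4.73812898e-01 -6.07695173e-01  1.35315437e+03]
 [ 7.70572595e-01  3.88656284e-01 -5.05137772e-01  7.03753880e+02]
 [-3.15624368e-03 -7.90219989e-01 -6.12815150e-01  9.23965899e+02]
 [ 0.00000000e+00  0.00000000e+00  0.00000000e+00  1.00000000e+00]]
top [[411.43839932   0.         250.80268904]
 [  0.         411.43839932 190.13230906]
 [  0.           0.           1.        ]] [[ 2.10839741e-02 -9.88699147e-01  1.48423257e-01  2.91124725e+02]
 [-9.99766703e-01 -2.15466716e-02 -1.51000946e-03  6.56620074e+01]
 [ 4.69097225e-03 -1.48356794e-01 -9.88922776e-01  1.76550578e+03]
 [ 0.00000000e+00  0.00000000e+00  0.00000000e+00  1.00000000e+00]]
```

View pics/scene0.png

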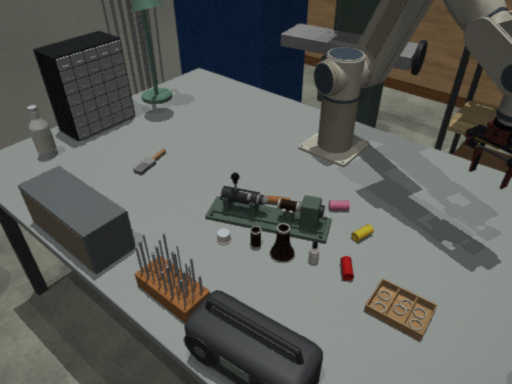

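View pics/top0.png

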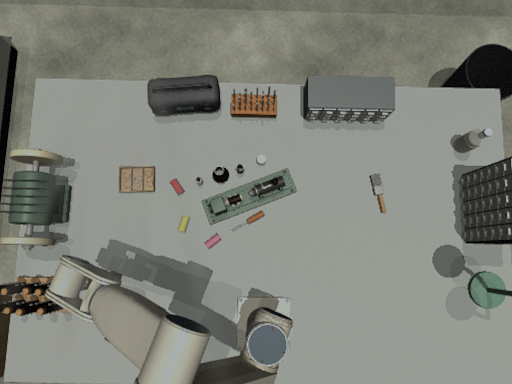

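```bash
cat > h.py <<'E'
import numpy as np,cv2
def ray(c,u,v):
    T=c["world_from_camera"];d=T[:3,:3]@np.linalg.solve(c["mtx"],[u,v,1.]);return T[:3,3],d
def onz(c,u,v,z):
    o,d=ray(c,u,v);return o+d*(z-o[2])/d[2]
def proj(c,P):
    T=np.linalg.inv(c["world_from_camera"]);p=c["mtx"]@(T[:3,:3]@np.asarray(P,float)+T[:3,3]);return p[:2]/p[2]
def tri(obs):
    A=np.zeros((3,3));b=np.zeros(3)
    for c,u,v in obs:
        o,d=ray(c,u,v);d=d/np.linalg.norm(d);M=np.eye(3)-np.outer(d,d);A+=M;b+=M@o
    return np.linalg.solve(A,b)
E
python3 - <<'E'
import pickle,cv2,numpy as np
from h import *
d=pickle.load(open("c0.pkl","rb"))
for n,(x0,y0,x1,y1,s) in dict(scene=(195,160,345,270,5),top=(185,150,315,240,6)).items():
    im=d[n]["img"][y0:y1,x0:x1,::-1]
    cv2.imwrite(f"pics/{n}crop.png",cv2.resize(im,None,fx=s,fy=s,interpolation=cv2.INTER_CUBIC))
c=d["top"];hsv=cv2.cvtColor(c["img"],cv2.COLOR_RGB2HSV)
for p in [(215,212),(245,205),(285,178),(300,250)]: print(p,hsv[p[1],p[0]],c["depth"][p[1],p[0]])
E
```

```text
(215, 212) [ 60  28 117] 1650.021
(245, 205) [58 36 85] 1758.7036
(285, 178) [ 62  33 122] 1770.5383
(300, 250) [ 50  15 156] 1731.9264
```

View pics/scenecrop.png

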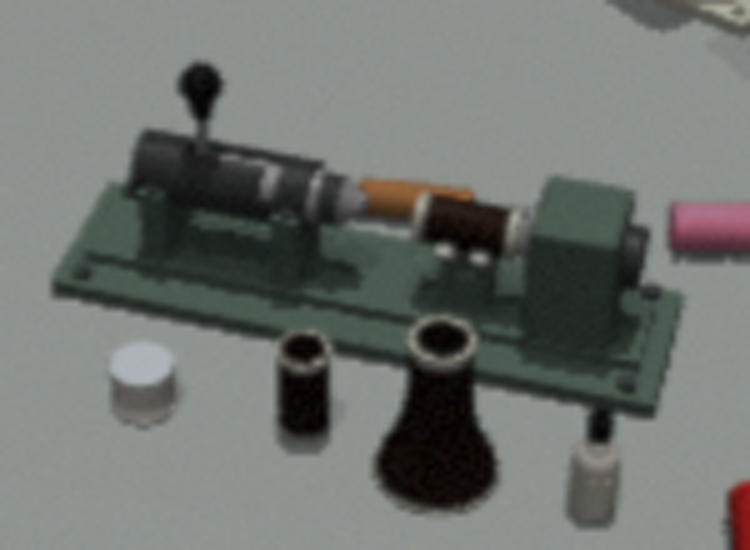

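View pics/topcrop.png

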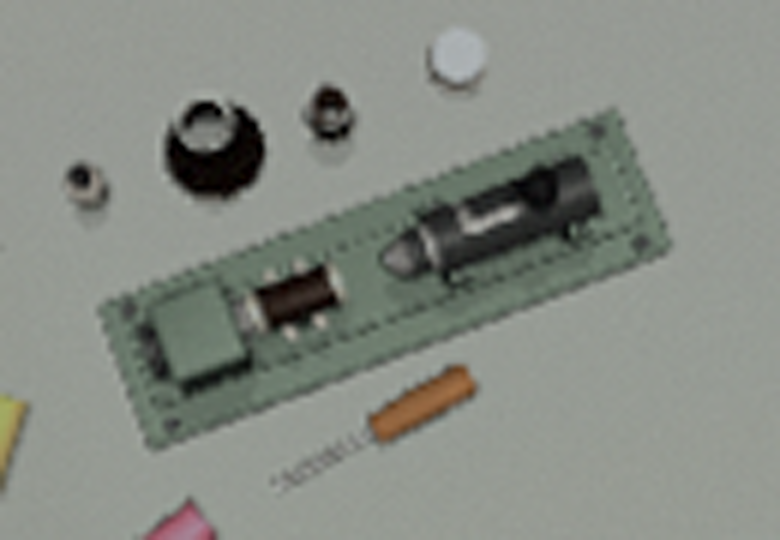

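```bash
python3 - <<'E'
import pickle,cv2,numpy as np
from h import *
d=pickle.load(open("c0.pkl","rb"));c=d["top"]
cor=[(105,303),(153,448),(668,242),(614,110)]
W=[onz(c,x/6+185-.42,y/6+150-.42,14) for x,y in cor];print(np.round(W,1))
hsv=cv2.cvtColor(c["img"],cv2.COLOR_RGB2HSV)
m=((hsv[...,1]>24)&(hsv[...,0]>48)&(hsv[...,0]<80)).astype(np.uint8);m[:150]=0;m[230:]=0;m[:,:190]=0;m[:,310:]=0
m=cv2.morphologyEx(m,cv2.MORPH_CLOSE,np.ones((9,9)))
cs=max(cv2.findContours(m,0,2)[0],key=cv2.contourArea)
P=np.array([onz(c,*p[0],12)[:2] for p in cs],np.float32)
r=cv2.minAreaRect(P);print(r);print(cv2.boxPoints(r))
# frame
b=cv2.boxPoints(r);e=[(np.linalg.norm(b[(i+1)%4]-b[i]),b[(i+1)%4]-b[i]) for i in range(4)]
v=max(e,key=lambda t:t[0])[1];v=v/np.linalg.norm(v);v=v if v[1]>0 else -v
print("yf",v)
# ball: dark in scene and top
s=d["scene"]
us=(200/5+195-.4, 80/5+160-.4); ut=(541/6+185-.4,184/6+150-.4)
B=tri([(s,*us),(t:=c,*ut)]);print("ball",B,proj(s,B)-us,proj(c,B)-ut, "top@152",onz(c,*ut,152),"scene@152",onz(s,*us,152))
C=np.array(r[0]);x=np.array([v[1],-v[0]])
for P in(B,onz(c,*ut,152),onz(s,*us,152)): print("in fixture",(P[:2]-C)@x,(P[:2]-C)@v)
np.save("fx.npy",np.r_[C,v])
E
```

```text
[[ 506.3  270.9   14. ]
 [ 403.7  232.9   14. ]
 [ 559.2 -131.3   14. ]
 [ 654.9  -91.7   14. ]]
((529.5083618164062, 69.98048400878906), (108.67404174804688, 397.76031494140625), 22.264476776123047)
[[ 403.87024  233.44574]
 [ 554.5747  -134.65945]
 [ 655.1465   -93.48477]
 [ 504.44202  274.62042]]
yf [-0.3788826   0.92544466]
ball [574.10907243 -30.49193114 154.34975381] [-0.28170028 -0.04206767] [-0.18014078  0.13257862] top@152 [575.07307526 -31.34263393 152.        ] scene@152 [571.33916855 -31.90131386 152.        ]
in fixture 3.208241016845172 -109.88009295358964
in fixture 3.778055811347855 -111.03261519650319
in fixture 0.1108576846088308 -110.13493032571651
```

```bash
cat >> h.py <<'E'
from scipy.spatial.transform import Rotation as R
def plan(target, o):
    M=R.from_rotvec(o["orientation"]).as_matrix()
    return M.T@(np.asarray(target)-o["ee_pos"])
F=np.load("fx.npy");C=F[:2];v=F[2:];xf=np.array([v[1],-v[0]])
def fw(x,y,z): return np.r_[C+x*xf+y*v,z]
def wf(p): return np.array([(p[:2]-C)@xf,(p[:2]-C)@v,p[2]])
E
python3 - <<'E'
from workcell import ctrl
from h import *
o=ctrl.get_obs();M=R.from_rotvec(o["orientation"]).as_matrix();print(M.round(3))
y=M[:2,1];z=M[:2,2]
for n,a in(("y",y),("z",z)):
    print(n,"in fixture",a@xf,a@v,np.degrees(np.arctan2(a@v,a@xf)))
print(plan(fw(1.5,-150,222),o))
E
```

```text
[[-0.    -0.947  0.321]
 [-0.001  0.321  0.947]
 [-1.     0.    -0.001]]
y in fixture -0.7548409072477098 0.6559077993490372 139.01147592966635
z in fixture 0.6559071824311101 0.7548402800814381 49.01147904149726
[   0.6388249  -578.57855881 -500.51747709]
```

Emit:
send_rows([
  [0,0,0,0.122],
  [0,0,0,0.122],
  [0,0,0,0.122],
  [0,0,0,0.122],
  [0,0,0,0.122],
  [0,0,0,0.122],
  [0,0,0,0.122],
  [0,0,0,0],
], fingers=0)

```text
t: 0.77
ee_pos: [199.5, 588.9, 218.1]
orientation: [-0.293, 1.556, 0.28]
ft_force: [0.7, -0.3, 0.5]
width: 37.9
```

```bash
cat > st.py <<'E'
from workcell import ctrl
from h import *
import sys
o=ctrl.get_obs();M=R.from_rotvec(o["orientation"]).as_matrix()
z=M[:2,2];print("t",round(o["t"],2),"fix",wf(o["ee_pos"]).round(1),"zang",np.degrees(np.arctan2(z@v,z@xf)).round(2),"tilt",M[2,0].round(4),"w",round(o["width"],1),"q",o["qpos"].round(2))
f=o["ft_force"];print("F fix",f[:2]@xf,f[:2]@v,f[2])
if len(sys.argv)>3: print("shift",plan(fw(*map(float,sys.argv[1:4])),o).round(1))
E
python3 st.py 1.5 -165 222
```

```text
t 0.77 fix [-108.8  605.3  218.1] zang -1.36 tilt -1.0 w 37.9 q [ 1.23  0.43  1.63 -0.    1.09  0.86]
F fix 0.5104692617903276 -0.4826412996317719 0.476297582017336
shift [ 5.000e-01 -7.675e+02  1.285e+02]
```

Emit:
send_rows([
  [-1,-38,6,0],
  [-1,-38,6,0],
  [-1,-38,6,0],
  [-1,-38,6,0],
  [-1,-38,6,0],
  [-1,-38,6,0],
  [-1,-38,6,0],
  [-1,-38,6,0],
  [-1,-38,6,0],
  [-1,-38,6,0],
])

```text
t: 1.6
ee_pos: [400.2, 250.9, 227.7]
orientation: [-0.334, 1.552, 0.323]
ft_force: [0.7, -0.1, 0.4]
width: 0.4
```

```bash
python3 st.py 1.5 -165 222
```

```text
t 1.6 fix [-51.2 216.5 227.7] zang 1.74 tilt -1.0 w 0.4 q [ 0.54  0.19  1.95 -0.01  1.01  0.12]
F fix 0.6326559339946769 -0.3801116922179844 0.4314814377621276
shift [   7.6 -382.8   41.1]
```

Emit:
send_rows([
  [0,-38,4,0],
  [0,-38,4,0],
  [0,-38,4,0],
  [0,-38,4,0],
  [0,-38,4,0],
  [0,-38,4,0],
  [0,-38,4,0],
  [0,-38,4,0],
  [0,-38,4,0.015],
  [0,-30,4,0.015],
])

```text
t: 2.43
ee_pos: [599.6, -89.5, 229.6]
orientation: [-0.342, 1.55, 0.332]
ft_force: [0.4, -0.5, 0.2]
width: 0.5
```

```bash
python3 st.py 1.5 -165 142
```

```text
t 2.43 fix [   4.4 -174.1  229.6] zang 2.35 tilt -1.0 w 0.5 q [-0.16  0.39  1.67 -0.01  1.09 -0.59]
F fix 0.19321827648305206 -0.6535684464028428 0.19237118489145333
shift [87.6  9.7 -1.9]
```

Emit:
send_rows([
  [20,2,-0.5,0.02],
  [20,2,-0.5,0.02],
  [20,0,-0.5,0],
  [20,0,-0.5,0],
  [7,0,0,0],
  [0,0,0,0],
])

```text
t: 2.93
ee_pos: [600.6, -96.4, 139.3]
orientation: [-0.322, 1.549, 0.307]
ft_force: [-0.1, 0.9, 0.4]
width: 0.3
```

```bash
python3 st.py 1.5 -145 142; python3 - <<'E'
from workcell import ctrl
import cv2,pickle
d={n:ctrl.get_image(n) for n in("scene","top","wrist")}
pickle.dump(d,open("c1.pkl","wb"))
cv2.imwrite("pics/wrist1.png",d["wrist"]["img"][:,:,::-1])
for n,(x0,y0,x1,y1,s) in dict(scene=(195,110,345,230,5),top=(205,130,315,220,7)).items():
    cv2.imwrite(f"pics/{n}1.png",cv2.resize(d[n]["img"][y0:y1,x0:x1,::-1],None,fx=s,fy=s,interpolation=cv2.INTER_CUBIC))
E
```

```text
t 2.93 fix [   2.7 -180.9  139.3] zang 0.72 tilt -1.0 w 0.3 q [-0.17  0.5   1.73 -0.01  0.91 -0.57]
F fix 0.23081165849165053 0.9156918032862048 0.3512365677719964
shift [-3.  35.8 -0.8]
```

View pics/scene1.png

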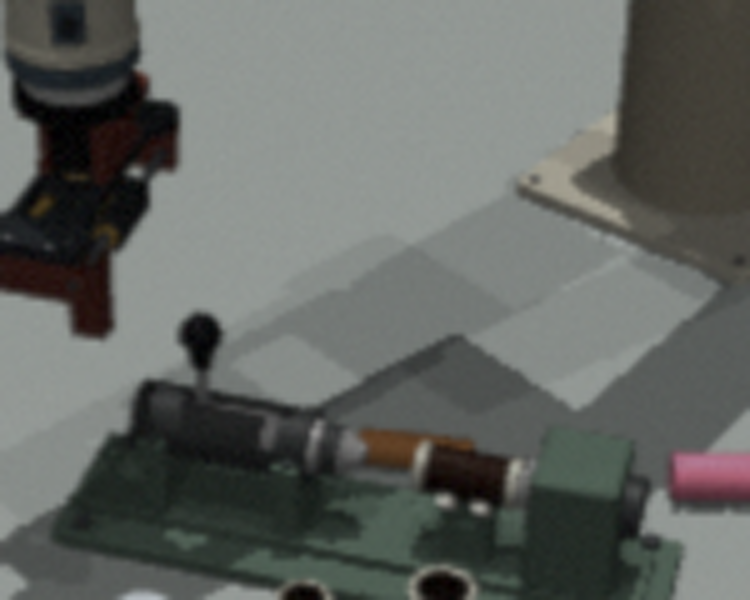

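View pics/wrist1.png

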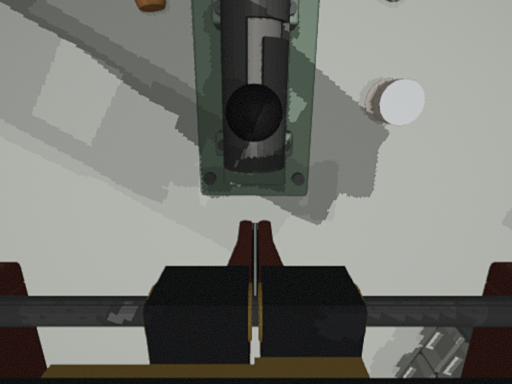

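View pics/top1.png

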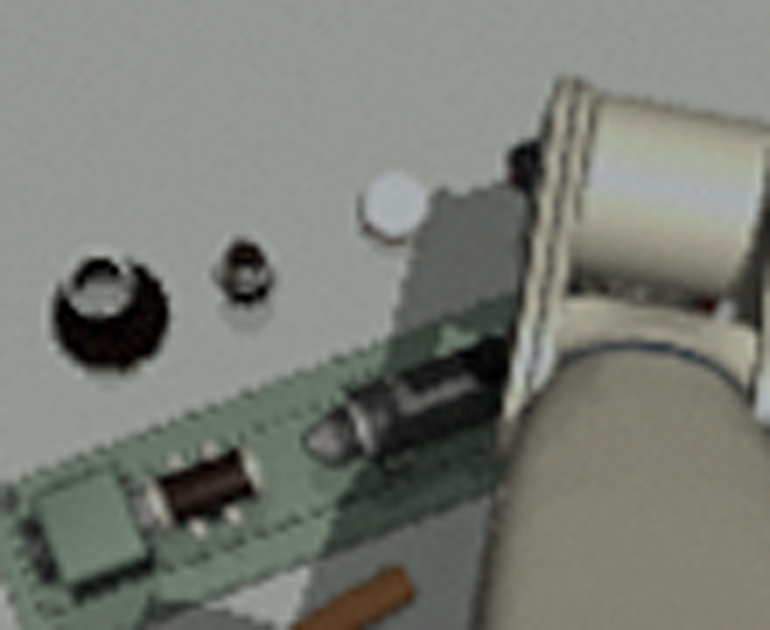

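```bash
python3 - <<'E'
import pickle
from h import *
d=pickle.load(open("c1.pkl","rb"));w=d["wrist"];s=d["scene"]
B=onz(w,254,112,152);print("ball wrist",B,wf(B)); print("depth",w["depth"][112,254])
us=(200/5+195-.4,330/5+110-.4)
B=tri([(w,254,112),(s,*us)]);print(B,wf(B))
for p in[(204,194),(306,194)]: print(wf(onz(w,*p,14)))
for p in[(196,20),(317,20)]: print(wf(onz(w,*p,14)))
for p in [(238,222),(272,222),(254,222)]: print("tip",wf(onz(w,*p,139)))
E
```

```text
ball wrist [572.09985048 -29.59133689 152.        ] [   1.69003677 -108.28538361  152.        ]
depth 132.15488
[572.48072658 -29.97945104 153.49700644] [   1.89546683 -108.78886909  153.49700644]
[ -49.13759815 -197.9416469    14.        ]
[  55.22607713 -196.68836689   14.        ]
[-49.70023203 -39.44348517  14.        ]
[ 54.69587348 -38.3025602   14.        ]
tip [  -7.23758425 -172.85508008  139.        ]
tip [  13.06445552 -172.60696419  139.        ]
tip [   2.31755311 -172.73830455  139.        ]
```

Emit:
send_rows([
  [-2,10,0,0.006],
  [-1,10,0,0.006],
  [0,10,0,0],
  [0,10,0,0],
  [0,5,0,0],
  [0,5,0,0],
  [0,5,0,0],
  [0,5,0,0],
  [0,5,0,0],
])

```text
t: 3.83
ee_pos: [578.6, -32.3, 149.8]
orientation: [-0.324, 1.536, 0.292]
ft_force: [1.6, -5.3, -1.2]
width: 0.1
```

```bash
python3 st.py 2 -85 141
```

```text
t 3.83 fix [   6.6 -113.3  149.8] zang 0.28 tilt -0.9997 w 0.1 q [-0.07  0.44  1.8  -0.02  0.88 -0.45]
F fix -0.5446613345323504 -5.477334179096428 -1.189399520531977
shift [ 8.1 28.5 -4.6]
```

Emit:
send_rows([
  [3,2,-2,0],
  [3,2,-2,0],
  [2,4,-1,0],
  [1,4,-1,0],
])

```text
t: 4.17
ee_pos: [573.2, -24.9, 143.7]
orientation: [-0.332, 1.523, 0.288]
ft_force: [2.2, -4.7, 4.5]
width: 0.6
```

```bash
python3 st.py 2 -85 141
```

```text
t 4.17 fix [   4.5 -104.3  143.7] zang 0.48 tilt -0.9993 w 0.6 q [-0.05  0.44  1.82 -0.03  0.85 -0.43]
F fix 0.26424987651382015 -5.168855627420186 4.460816652822725
shift [ 2.  19.4 -2.4]
```

Emit:
send_rows([
  [1,4,-1,0],
  [1,4,-1,0],
  [1,4,-1,0],
  [1,4,0,0],
])

```text
t: 4.5
ee_pos: [568.7, -13.2, 142.6]
orientation: [-0.339, 1.512, 0.283]
ft_force: [0.3, -6.7, 4.2]
width: 0.1
```

```bash
python3 st.py 2 -85 141
```

```text
t 4.5 fix [  4.8 -91.8 142.6] zang 0.6 tilt -0.9987 w 0.1 q [-0.03  0.43  1.84 -0.04  0.83 -0.4 ]
F fix -2.303855236623387 -6.329130101324076 4.22854770434731
shift [ 1.2  6.9 -2.7]
```

Emit:
send_rows([
  [1,4,-1,0],
  [1,4,-1,0],
])

```text
t: 4.67
ee_pos: [566.3, -7.6, 142.1]
orientation: [-0.343, 1.506, 0.281]
ft_force: [2.9, -7.8, 5.2]
width: 0.7
```

```bash
python3 st.py 2 -85 141;python3 - <<'E'
from workcell import ctrl
import cv2,pickle
d={n:ctrl.get_image(n) for n in("scene","wrist")}
pickle.dump(d,open("c2.pkl","wb"))
cv2.imwrite("pics/wrist2.png",d["wrist"]["img"][:,:,::-1])
n="scene";x0,y0,x1,y1,s=(195,130,345,230,5)
cv2.imwrite(f"pics/{n}2.png",cv2.resize(d[n]["img"][y0:y1,x0:x1,::-1],None,fx=s,fy=s,interpolation=cv2.INTER_CUBIC))
E
```

```text
t 4.67 fix [  4.7 -85.8 142.1] zang 0.68 tilt -0.9983 w 0.7 q [-0.02  0.43  1.85 -0.04  0.81 -0.39]
F fix -0.24845217047168763 -8.357326998641323 5.234384447654023
shift [ 1.   0.8 -2.7]
```

View pics/scene2.png

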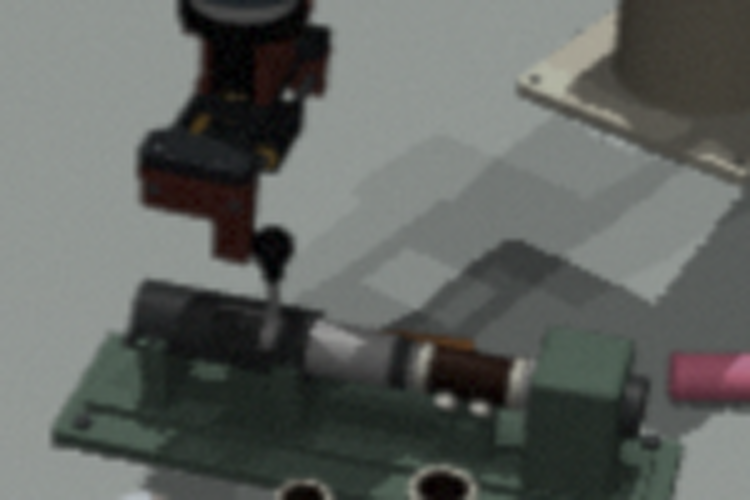

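View pics/wrist2.png

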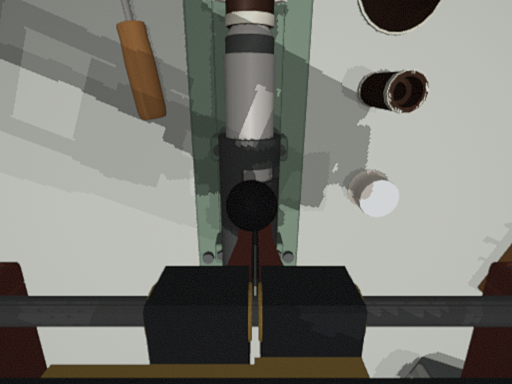

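```bash
python3 - <<'E'
import pickle
from h import *
d=pickle.load(open("c2.pkl","rb"));w=d["wrist"];s=d["scene"]
print(wf(onz(w,252,205,152)))
us=(272/5+195-.4,246/5+130-.4)
print(wf(onz(s,*us,152)), wf(tri([(w,252,205),(s,*us)])))
E
```

```text
[  1.76174769 -60.74236524 152.        ]
[  2.98220175 -61.80369057 152.        ] [  1.80221856 -61.74363873 150.89967237]
```

Emit:
send_rows([
  [1,4,-1,0],
  [1,4,-1,0],
])

```text
t: 4.93
ee_pos: [566.1, -5.1, 142.4]
orientation: [-0.353, 1.496, 0.276]
ft_force: [8.1, -25.9, 2.0]
width: 0.5
```

```bash
python3 st.py 2 -80 141
```

```text
t 4.93 fix [  5.4 -83.3 142.4] zang 0.93 tilt -0.9975 w 0.5 q [-0.01  0.42  1.86 -0.05  0.8  -0.38]
F fix -2.349399317916464 -26.999600803248935 2.0098767077725475
shift [ 1.1  3.4 -3.4]
```

Emit:
send_rows([
  [0,-10,0,0],
  [0,-10,0,0],
  [0,-5,-10,0],
  [0,0,-15,0],
  [0,0,-15,0],
  [0,0,0,0],
])

```text
t: 5.43
ee_pos: [536.6, -45.8, 141.9]
orientation: [-0.352, 1.496, 0.277]
ft_force: [-0.3, 0.2, -1.0]
width: 0.8
```

```bash
python3 st.py -40 -60 143; python3 -c "
from workcell import ctrl
from h import *
M=R.from_rotvec(ctrl.get_obs()['orientation']).as_matrix();a=M[:,0];print(a[:2]@xf,a[:2]@v,a[2])"
```

```text
t 5.43 fix [ -37.3 -109.8  141.9] zang 0.95 tilt -0.9975 w 0.8 q [-0.09  0.39  1.92 -0.05  0.77 -0.46]
F fix -0.2052467348417399 0.29030663403570317 -0.9701413110624602
shift [-4.1 49.7 -1.9]
0.041268128224478964 -0.05683367400535665 -0.997530387654241
```

Emit:
send_rows([
  [-1,12,0,0.004],
  [-1,12,0,0.004],
  [-1,12,0,0.004],
  [-1,12,0,0.004],
  [0,0,0,0],
])

```text
t: 5.85
ee_pos: [515.4, -0.5, 142.4]
orientation: [-0.333, 1.5, 0.262]
ft_force: [-0.1, 0.8, -0.2]
width: 0.5
```

```bash
python3 st.py -25 -60 143;python3 - <<'E'
from workcell import ctrl
import cv2,pickle
d={n:ctrl.get_image(n) for n in("scene","wrist")}
pickle.dump(d,open("c3.pkl","wb"))
cv2.imwrite("pics/wrist3.png",d["wrist"]["img"][:,:,::-1])
n="scene";x0,y0,x1,y1,s=(195,130,345,230,5)
cv2.imwrite(f"pics/{n}3.png",cv2.resize(d[n]["img"][y0:y1,x0:x1,::-1],None,fx=s,fy=s,interpolation=cv2.INTER_CUBIC))
E
```

```text
t 5.85 fix [-39.8 -59.9 142.4] zang -0.32 tilt -0.9978 w 0.5 q [-0.    0.36  1.97 -0.05  0.76 -0.35]
F fix 0.22099630124331934 0.8051154512627844 -0.22972923405645918
shift [ 0.  -0.1 14.8]
```

View pics/scene3.png

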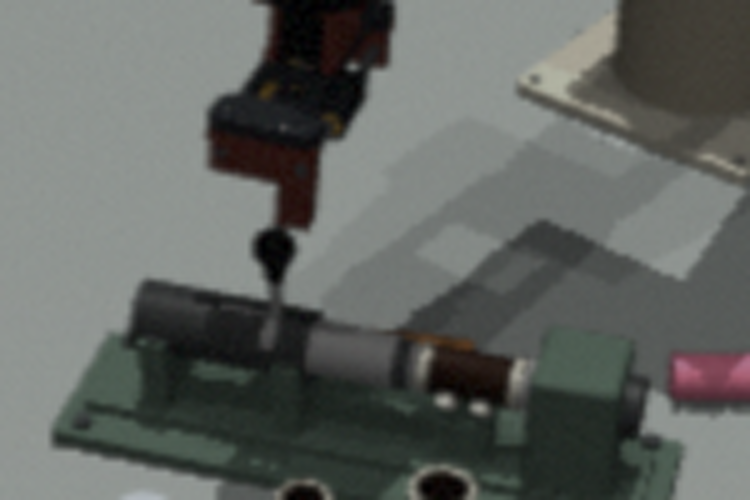

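View pics/wrist3.png

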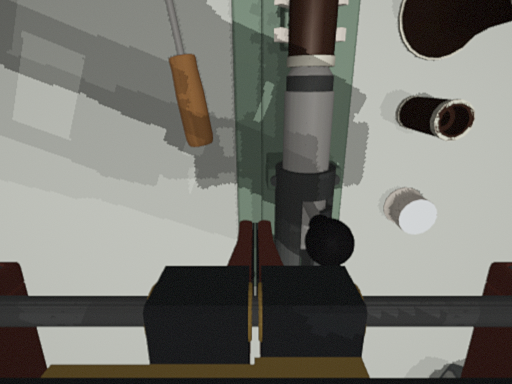

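```bash
python3 - <<'E'
import pickle
from h import *
d=pickle.load(open("c3.pkl","rb"));w=d["wrist"];s=d["scene"]
print(wf(onz(w,330,243,152)))
us=(274/5+195-.4,246/5+130-.4)
print(wf(onz(s,*us,152)), wf(tri([(w,330,243),(s,*us)])))
E
```

```text
[  2.66942182 -60.79876017 152.        ]
[  2.61824905 -60.61938678 152.        ] [  2.64357226 -60.67418575 152.06169032]
```

Emit:
send_rows([
  [0,0,8,0],
  [0,0,6,0],
  [0,0,5,0],
  [0,0,5,0],
  [0,0,5,0],
])

```text
t: 6.37
ee_pos: [545.7, 8.3, 143.6]
orientation: [-0.332, 1.502, 0.261]
ft_force: [-2.4, 0.5, 2.2]
width: 0.6
```

```bash
python3 st.py -10 -60 141
```

```text
t 6.37 fix [ -8.4 -63.3 143.6] zang -0.4 tilt -0.9978 w 0.6 q [ 0.01  0.4   1.9  -0.05  0.79 -0.33]
F fix -2.0649784850896715 1.3371129289554962 2.2254281722540488
shift [ 2.4  3.4 -1.7]
```

Emit:
send_rows([
  [2,1,6,0],
  [3,1,6,0],
  [3,1,6,0],
  [4,0,6,0],
])

```text
t: 6.7
ee_pos: [570.1, 20.1, 131.9]
orientation: [-0.332, 1.502, 0.26]
ft_force: [-1.3, -0.2, 1.3]
width: 0.4
```

```bash
python3 st.py 15 -60 131
```

```text
t 6.7 fix [ 18.6 -61.5 131.9] zang -0.43 tilt -0.9978 w 0.4 q [ 0.03  0.44  1.85 -0.05  0.79 -0.31]
F fix -1.2708910640690363 0.3436292554436705 1.2719458295854484
shift [ 0.7  1.5 -3.7]
```

Emit:
send_rows([
  [5,0,5,0],
  [5,0,5,0],
  [5,0,4,0],
  [4,0,4,0],
])

```text
t: 7.03
ee_pos: [590.2, 27.5, 111.1]
orientation: [-0.332, 1.502, 0.261]
ft_force: [-3.3, -1.2, 0.6]
width: 0.4
```

```bash
python3 st.py 41 -60 108;python3 - <<'E'
from workcell import ctrl
import cv2,pickle
d={n:ctrl.get_image(n) for n in("scene","wrist")}
pickle.dump(d,open("c4.pkl","wb"))
cv2.imwrite("pics/wrist4.png",d["wrist"]["img"][:,:,::-1])
n="scene";x0,y0,x1,y1,s=(195,130,345,230,5)
cv2.imwrite(f"pics/{n}4.png",cv2.resize(d[n]["img"][y0:y1,x0:x1,::-1],None,fx=s,fy=s,interpolation=cv2.INTER_CUBIC))
E
```

```text
t 7.03 fix [ 40.1 -62.3 111.1] zang -0.4 tilt -0.9978 w 0.4 q [ 0.05  0.5   1.82 -0.05  0.77 -0.3 ]
F fix -3.4661101707900466 0.1443022869824818 0.5525636875589715
shift [3.  2.5 0.7]
```

View pics/scene4.png

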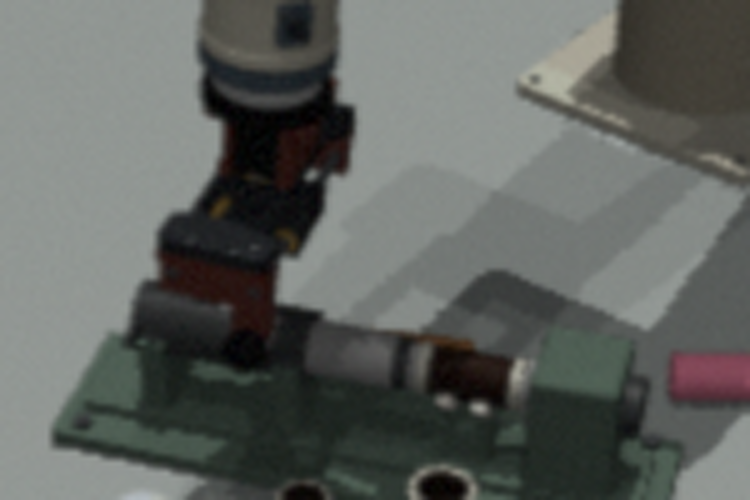

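View pics/wrist4.png

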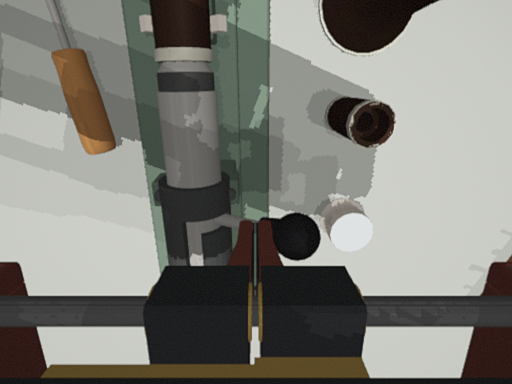

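Emit:
send_rows([
  [1,0,4,0],
  [1,0,4,0],
  [0,0,4,0],
])

```text
t: 7.38
ee_pos: [592.2, 28.4, 109.7]
orientation: [-0.336, 1.524, 0.261]
ft_force: [-15.5, -8.0, 15.8]
width: 0.7
```

```bash
python3 st.py 41 -60 108
```

```text
t 7.38 fix [ 42.2 -62.2 109.7] zang -0.34 tilt -0.9985 w 0.7 q [ 0.05  0.51  1.8  -0.06  0.8  -0.29]
F fix -17.355949136638934 -1.5779884578100705 15.791265568943537
shift [ 1.5  2.3 -1.3]
```

Emit:
send_rows([
  [0,0,5,0],
  [0,0,5,0],
])

```text
t: 7.55
ee_pos: [592.1, 28.4, 109.9]
orientation: [-0.34, 1.545, 0.261]
ft_force: [-16.6, -8.7, 14.4]
width: 0.3
```

```bash
python3 st.py 41 -60 108
```

```text
t 7.55 fix [ 42.2 -62.2 109.9] zang -0.33 tilt -0.9987 w 0.3 q [ 0.05  0.52  1.78 -0.07  0.83 -0.28]
F fix -18.63423544738423 -1.7277296140876401 14.395127157750222
shift [ 1.8  2.3 -1.2]
```

Emit:
send_rows([
  [0,0,-6,0],
  [-3,0,-8,0],
  [-15,0,-5,0],
  [-30,0,0,0],
  [-35,0,0,0],
  [-35,0,0,0],
  [-10,0,-35,0],
  [0,-35,-35,0],
  [0,0,0,0],
  [0,0,0,0],
])

```text
t: 8.38
ee_pos: [520.0, -29.2, 248.2]
orientation: [-0.34, 1.536, 0.258]
ft_force: [0.7, -0.1, -0.3]
width: 0.5
```

```bash
python3 st.py; python3 - <<'E'
from workcell import ctrl
import cv2,pickle
d={n:ctrl.get_image(n) for n in("scene","wrist","top")}
pickle.dump(d,open("c5.pkl","wb"))
cv2.imwrite("pics/wrist5.png",d["wrist"]["img"][:,:,::-1])
cv2.imwrite("pics/top5.png",d["top"]["img"][:,:,::-1])
n="scene";x0,y0,x1,y1,s=(195,160,345,270,5)
cv2.imwrite(f"pics/{n}5.png",cv2.resize(d[n]["img"][y0:y1,x0:x1,::-1],None,fx=s,fy=s,interpolation=cv2.INTER_CUBIC))
E
```

```text
t 8.38 fix [-46.3 -88.2 248.2] zang -0.37 tilt -0.9986 w 0.5 q [-0.05  0.23  1.85 -0.05  1.04 -0.41]
F fix 0.5661034458215042 -0.3460281025313428 -0.3228757908829358
```

View pics/scene5.png

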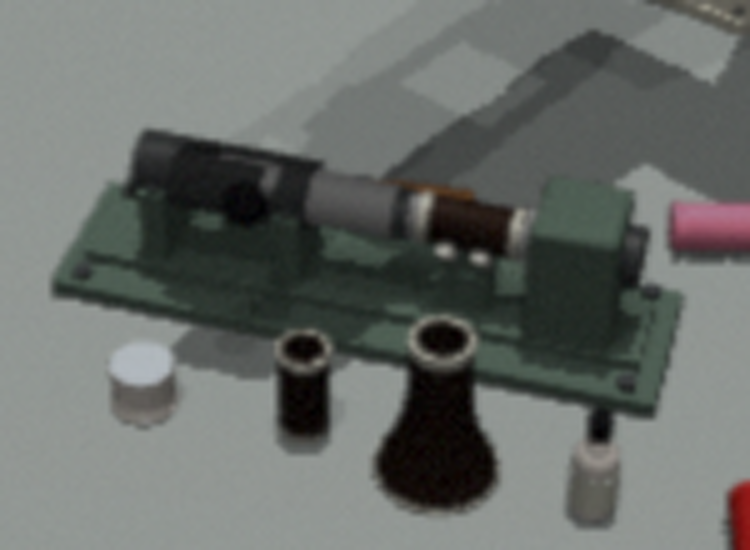

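View pics/wrist5.png

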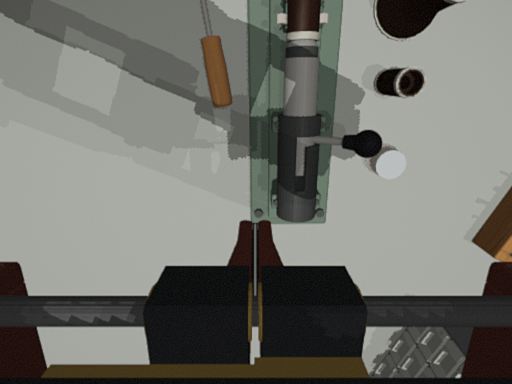

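View pics/top5.png

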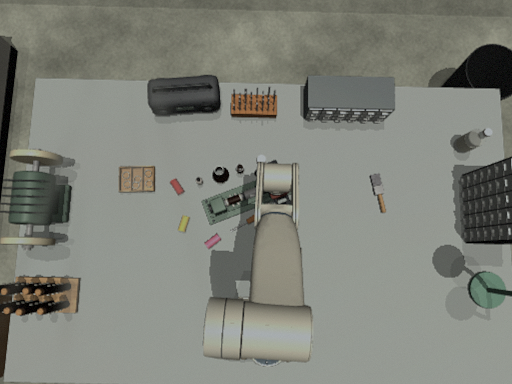

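```bash
python3 - <<'E'
import pickle
from h import *
d=pickle.load(open("c5.pkl","rb"));w=d["wrist"];s=d["scene"]
us=(244/5+195-.4,201/5+160-.4)
B=tri([(w,368,144),(s,*us)]);b=wf(B);print(b,wf(onz(w,368,144,116)),wf(onz(s,*us,116)),"h",np.degrees(np.arctan2(b[0]-2.4,b[2]-80)))
# bystander check
a=pickle.load(open("c0.pkl","rb"))["scene"]["img"].astype(int);e=s["img"].astype(int)
for n,(x,y) in dict(jar=(223,234),spare=(255,237),bell=(282,240),oil=(314,252)).items():
    r=np.s_[y-10:y+10,x-6:x+6];print(n,np.abs(a[r]-e[r]).mean())
E
```

```text
[ 64.69730724 -60.02649078 116.54383049] [ 64.89965577 -60.10604199 116.        ] [ 64.06045237 -60.28684846 116.        ] h 59.603956624537915
jar 2.8513888888888888
spare 4.808333333333334
bell 3.2430555555555554
oil 2.3583333333333334
```

```bash
python3 -c "
from workcell import ctrl
print(ctrl.close_job())"
```

```text
the job is handed in; nothing more can be done
None
```

The barrel is clamped, and I handed the job in after about 8.5 s of robot time. With the fingers closed, I pushed the ball along its slot until it stopped hard at about 27 N. I then pushed it round the cross slot until it stopped again, at about 19 N sideways, and another push did not move it.

**Handle position:** after backing off, two camera views put the ball 62 mm to the side, once the bed-centre offset below is allowed for, and 116.5 mm above the bench. That is a turn of about 59.6°, against the 60° stop, and the ball is at y ≈ -60 mm, where about -61 was expected.

**Barrel:** the last pictures show the moving cone seated in the barrel's end. I did not touch the barrel.

**Other things on the bench:** the jar, spare barrel, bell and oil bottle show no visible movement. I did not check the others numerically, but nothing looked moved in the last overhead picture.

**Robot:** it finished with its tip about 250 mm above the bench and no contact force.

**Disagreements:**
- The overhead and wrist cameras placed the bed's centre about 2.5 mm apart in x. I allowed for this.
- The ball's measured travel was 48–49 mm, while the slot is 50 mm long. I took fully home from the hard stop and from the handle then turning freely.
- The tool tilted up to about 4° during the pushes, with no effect on the result.

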